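# Lock the folding gauge with its long thumbscrew

## Task

Swing the hinged bar of the folding gauge home over its grey base until the hole in the bar lines up with the hole in the base. Then take the long thumbscrew from the wooden block and put it down through both holes until its head sits fully home on the bar. Leave the short thumbscrew in the block.

Things in the scene. Friction and masses are not known exactly. Their poses are not given: they have to be found in the camera images.
- gauge_bar (a joint): hinge of the gauge bar on its fixed base, rad. 0: the bar lies exactly over the base and the two holes line up; it grows as the bar swings out clockwise seen from above (towards the robot). Range -0.3 to 1.2; no stop or click at 0. Light friction (under 1 N at the knob); the bar stays where it is left. The bar is an aluminium flat bar, 260 x 44 x 12 mm, underside 52 mm and top 64 mm above the worktop.
- bar_hinge (a point): point on the vertical hinge axis, at the height of the bar's top (z = 64 mm), fixed to the base; its -y axis points along the base, from the hinge to the base hole
- base_hole (a point): centre of the mouth of the hole in the grey base's top (z = 50 mm), 130 mm from the hinge axis; the hole is 20 mm wide and goes down through the 50 mm base to the worktop. z up. The base is fixed, 60 x 210 x 50 mm
- bar_hole (a point): centre of the mouth of the hole in the bar's top (z = 64 mm), 130 mm from the hinge axis; the hole is 20 mm wide, through the 12 mm bar
- bar_knob (a point): middle of the bar's upright round black knob, 24 mm wide and 40 mm tall (z = 64 to 104 mm, this point at z = 84 mm), 205 mm from the hinge axis. z up
- long_screw: long steel thumbscrew, standing upright in one of the two holes of the wooden block, its tip on the hole's floor. Origin at the centre of its tip, z along the shank to the head. Shank 12 mm thick and 60 mm long, its last 8 mm tapering to 6 mm; head a knurled round cylinder 30 mm wide and 26 mm tall (60 to 86 mm above the origin). 56 to 112 g. In the block its head stands 34 mm clear of the block's top
- short_screw: short steel thumbscrew with the same head (30 mm wide, 26 mm tall, 12 to 38 mm above the origin) and a shank only 12 mm long; it stands in the block's other hole with its head resting on the block, 84 mm from the long one, and has to stay there. Which hole has which screw varies. Origin at the centre of its tip, z up
- screw_block: fixed wooden block 60 x 150 x 38 mm, with two 13.5 mm wide holes, 26 mm deep, 42 mm either side of its centre along its y axis. Origin at the centre of its underside
Things that resemble listed ones, but are neither listed nor needed, are in the scene too. Of the things shaped like the long_screw, the steel one is meant.

How it is judged:
By the outcome, as a careful person would: the job done as asked, in the order asked, and still so for the second after the job is handed in, with the robot touching nothing.
It also fails if it takes over 56 s, if anything falls off the work surface, if the arm or the gripper's body presses on something with over 40 N, if the wrist force passes 120 N, or if a joint passes its speed limit or range.

## Robot

A 6-joint arm with a two-finger parallel gripper is mounted at the origin on the work surface; the furniture and walls round the work are solid. World frame = base frame: x ahead of the robot, y to its left, z up, the work surface at z = 0. Lengths are in m, angles in rad, forces in N, time in s.
With the tool pointing down it reaches from about 0.35 to 0.875 m from the base axis. Payload 4.2 kg.
Tool frame: the origin (TCP) lies on the centre line of the jaws, within the pads' length; the fingertips stand 17 mm ahead of it and the grasp point (between the pads) lies 2 mm behind it (r.tip_extent is the x of the fingertips in the tool frame, in m); x points along the fingers, z is the direction in which the jaws open and shut, and the axes are right-handed (so a half turn about x gives the same grasp; the last joint's range is limited). The gripper opens to 87 mm and grips with 3 to 60 N. Pads are 19 mm wide; open, the fingers measure 117 mm over their backs; the gripper's body (75 mm by 190 mm) begins 51 mm behind the grasp point.
Start: joints at [1.586, 0.385, 0.008, 0, -1.194, -0.259], TCP at [0.151, 0.607, 0.24] pointing down, gripper open.
Joint ranges: [-3.14, 3.14], [-1.21, 2.06], [-1.07, 1.41], [-3.16, 2.05], [-2.99, -0.16], [-3.1, 3.1]. Speed limits (rad/s): [2.79, 2.79, 3.14, 3.14, 3.14, 3.14].

## Interface

Orientations are given as a unit quaternion [w, x, y, z].
In Python, from bench import sensors, optics, r gives the robot as it stands. The module is installed in compiled form; this text tells all that it offers.
- The arm moves only by the shell command python3 -m jog 'ROWS' [FORCE]. ROWS is JSON, a list of rows, each a list of 3 entries, a list of its own where there are three numbers: the opening in per cent of the stroke, from 0 (shut) to 100 (fully open), then the shift along the world's x, y, z in cm, then the turn, a rotation vector about the world's x, y, z in degrees. In form: [[fingers, [dx, dy, dz], [ax, ay, az]], ...]. A call has 1 to 10 rows; each row shifts and turns the pose as measured when the row begins; what a row does not reach is not made up. A row lasts 1/12 s, in which the tool goes at most 41.7 mm and 7.16 degrees, less where a joint would pass 70% of its speed; a pose out of reach is approached as far as the arm can. A call is refused whole if a number of a shift passes 4.17 or a number of a turn 7.16, either way. A call with a gripper value outside its range is refused whole. The fingers move at their own pace and stop on an object; FORCE is the grip in N (left out, the last holds). Time passes only in rows, so rows that do not move let the fingers close. It gives the time, the measured TCP pose, the force and the opening at its end, in the units of the state.
- sensors.read_state(): the state, without advancing time (a new reading comes with each control period).
- optics.grab_frame(name): name is "side" or "top" or "wrist"; returns a dict with "image" (420x560x3 uint8, blue, green, red), "vfov" (degrees; the focal length in pixels is half the picture's height over the tangent of half this angle, whatever the lens; pixels are square), "cx", "cy" (the principal point, pixels), "D" ([k1, k2, p1, p2, k3] as OpenCV has them; the pictures are not rectified), "world_to_cam" (4x4, takes a point from world to camera coordinates). Camera axes: x right, y down, z forward; pixel columns grow to the right and rows downward; lengths in m; the calibration is good to about 2 mm. A picture is of the moment at which its call begins. There is no depth.
- r.finish_job(): hands the job in, once; it reports no verdict.
The state is a dict: "time": time; "qpos": joint angles; "qd": joint speeds; "joint_torque": joint torques, N m; "tool_pos": TCP position; "orientation": TCP orientation; "wrist_force": force on the tool from outside, world axes, zero at the start; "torque": the same for the moment, N m; "gripper_width": finger opening in m.
Only numpy, scipy, OpenCV 4.12 (cv2) and the standard library are available. Lean on these libraries where they do the work, as an engineer would, in place of code of your own. Each camera call takes 0.05 s, during which the arm holds its last target.

## Working session

There is one attempt and no reset: what is moved stays moved. The work goes in short steps, Python scripts to look and compute and a shell command to move; the robot and the scene stay as the last step left them, time stands still between calls to the robot, and variables do not carry over. Pictures are saved under pics/ and viewed, and the job is handed in when it is done.

```bash
mkdir -p pics
cat > h.py <<'E'
import numpy as np, cv2, pickle
from bench import sensors, optics, r
def grab(name, fn=None):
    f=optics.grab_frame(name)
    if fn: cv2.imwrite('pics/'+fn,f['image']); pickle.dump(f,open('pics/'+fn+'.pkl','wb'))
    return f
def K(f):
    F=f['image'].shape[0]/2/np.tan(np.radians(f['vfov'])/2)
    return np.array([[F,0,f['cx']],[0,F,f['cy']],[0,0,1.]])
def ray(f,uv):
    n=cv2.undistortPoints(np.array([[uv]],float),K(f),np.array(f['D'],float))[0,0]
    T=np.array(f['world_to_cam']); R=T[:3,:3]; return -R.T@T[:3,3], R.T@np.array([n[0],n[1],1])
def onz(f,uv,z):
    c,d=ray(f,uv); return c+d*(z-c[2])/d[2]
def proj(f,p):
    T=np.array(f['world_to_cam'])
    return cv2.projectPoints(np.atleast_2d(p).astype(float),cv2.Rodrigues(T[:3,:3])[0],T[:3,3],K(f),np.array(f['D'],float))[0][:,0]
E
python3 - <<'E'
from h import *
for n in ['side','top','wrist']:
    f=grab(n,n+'1.png'); T=f['world_to_cam']; print(n,f['vfov'],f['D'],(-T[:3,:3].T@T[:3,3]).round(3))
print(sensors.read_state(), r.tip_extent)
E
```

```text
side 49.624628003315536 [-0.07371112  0.          0.          0.          0.        ] [ 0.259 -0.765  0.661]
top 49.54675079995843 [-0.0995439  0.         0.         0.         0.       ] [ 0.474 -0.086  0.942]
wrist 67.76825373433107 [-0.05772557  0.          0.          0.          0.        ] [0.222 0.588 0.384]
{'time': 0.15, 'qpos': array([ 1.58560132e+00,  3.85400295e-01,  6.95514482e-03, -3.47146537e-04,
       -1.19403781e+00, -2.58606714e-01]), 'qd': array([ 0.00151815, -0.00222103,  0.00370034,  0.00147596,  0.00016963,
       -0.0006516 ]), 'joint_torque': array([-2.11393276e-04, -3.91049731e+01,  1.87587798e+01,  4.22242552e+00,
        1.23903423e-02, -1.39063591e-04]), 'tool_pos': array([0.15075001, 0.60610593, 0.23870533]), 'orientation': array([-0.4358605 , -0.55666572, -0.43504798,  0.55756807]), 'wrist_force': array([ 0.67942411, -0.51989467,  0.25377019]), 'torque': array([-0.0443606 ,  0.0194808 ,  0.01222243]), 'gripper_width': 0.08724049998789396} 0.017
```

View pics/side1.png

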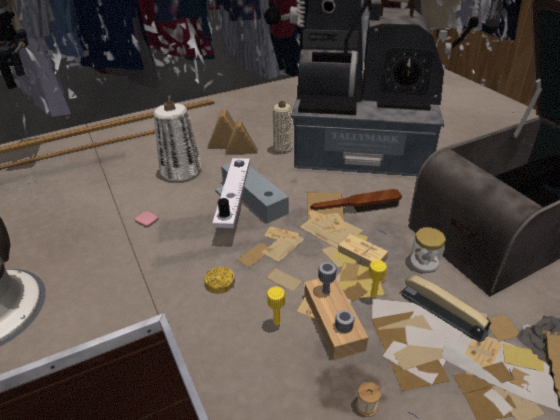

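View pics/top1.png

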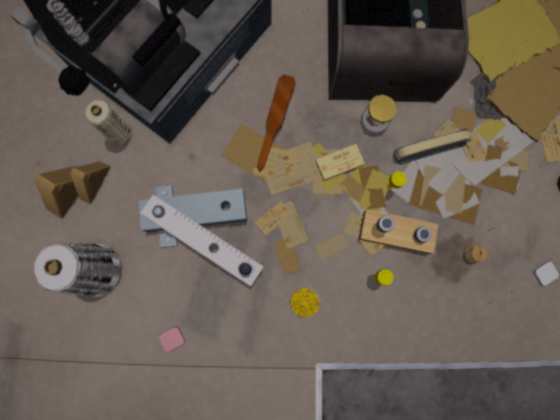

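View pics/wrist1.png

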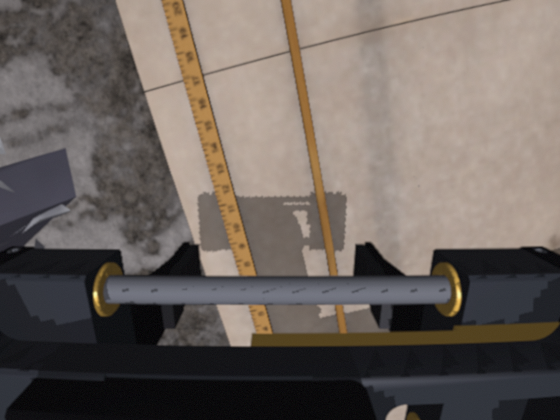

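The side view shows the gauge with its bar (hinge near 240,163, knob 223,208) and the wooden block. The tall screw is at (327,272) and the short one at (344,321). In the top view the hinge is about (158,211), the base hole (225,205), the bar hole (214,247), the knob (245,269), and the screws (387,224) and (424,234). I'll enlarge these.

Run:
```python
from h import *
f=pickle.load(open('pics/top1.png.pkl','rb')); im=f['image']
a=cv2.resize(im[175:295,130:270],None,fx=5,fy=5,interpolation=cv2.INTER_CUBIC); cv2.imwrite('pics/t_g.png',a)
b=cv2.resize(im[190:270,350:450],None,fx=6,fy=6,interpolation=cv2.INTER_CUBIC); cv2.imwrite('pics/t_b.png',b)
s=pickle.load(open('pics/side1.png.pkl','rb'))['image']
b=cv2.resize(s[250:360,290:400],None,fx=5,fy=5,interpolation=cv2.INTER_CUBIC); cv2.imwrite('pics/s_b.png',b)
for n,uv,z in [('hinge',(158,211),.064),('bhole',(225,205),.05),('barhole',(214,247),.064),('knob',(245,269),.104),('S1',(387,224),.098),('S2',(424,234),.064)]:
    print(n,onz(f,uv,z).round(4))
```

```text
hinge [0.6026 0.1442 0.064 ]
bhole [0.6188 0.0142 0.05  ]
barhole [0.5341 0.0313 0.064 ]
knob [ 0.492  -0.0322  0.104 ]
S1 [ 0.5798 -0.2963  0.098 ]
S2 [ 0.5654 -0.378   0.064 ]
```

View pics/t_g.png

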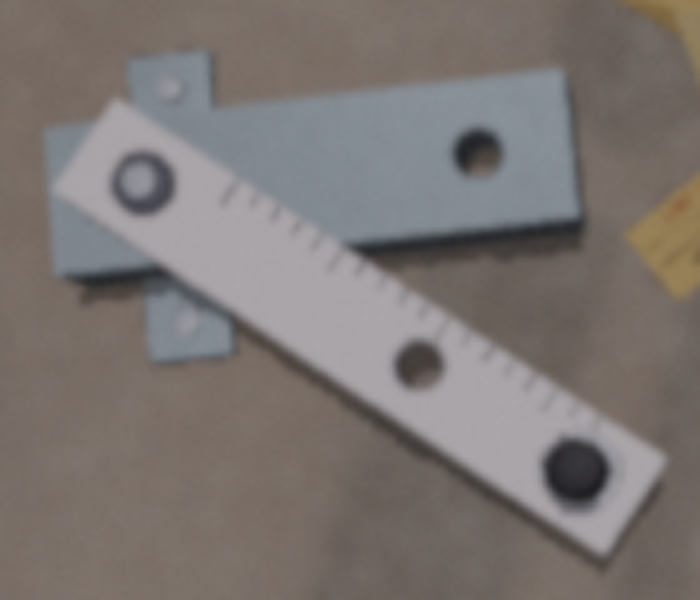

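View pics/t_b.png

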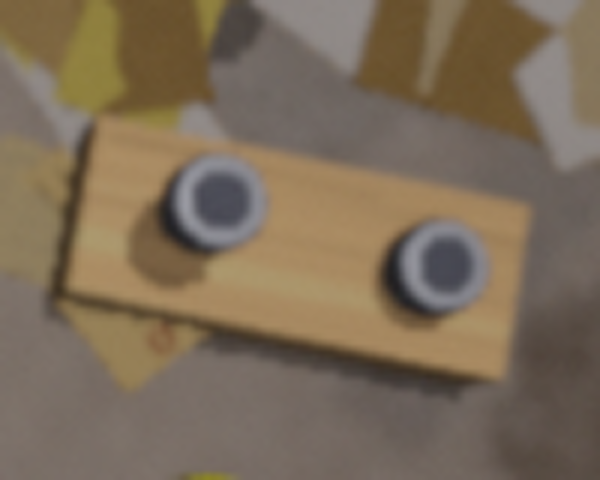

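View pics/s_b.png

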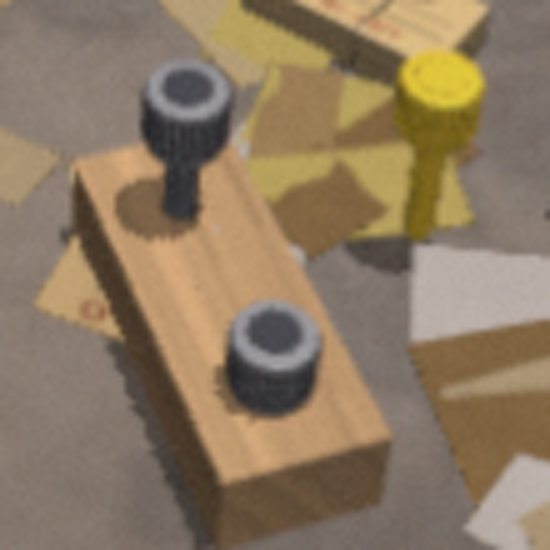

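Run:
```python
from h import *
f=pickle.load(open('pics/top1.png.pkl','rb')); g=pickle.load(open('pics/side1.png.pkl','rb'))
def c(x,y,s,ox,oy): return ((x+.5)/s-.5+ox,(y+.5)/s-.5+oy)
G=lambda x,y,z: onz(f,c(x,y,5,130,175),z)
B=lambda x,y,z: onz(f,c(x,y,6,350,190),z)
bh=G(478,153,.05);rh=G(419,364,.064);kn=G(577,471,.104)
e1=G(212,107,.05);e2=G(563,70,.05)
print('bh',bh,'rh',rh,'kn',kn, np.linalg.norm(kn-rh-[0,0,.04]))
d=(rh-kn)[:2];d/=np.linalg.norm(d); H=rh[:2]+.13*d; print('H from bar',H,'dist to bh',np.linalg.norm(bh[:2]-H), 'bolt',G(142,183,.07))
ed=(e2-e1)[:2];ed/=np.linalg.norm(ed); print('edge dir',ed,'hole dir',(bh[:2]-H)/np.linalg.norm(bh[:2]-H), 'H by edge',bh[:2]-.13*ed)
b=B(220,198,.098);s=B(444,264,.064);print('L',b,'S',s,np.linalg.norm((b-s)[:2]))
# triangulate with side
def S(x,y): return ((x+.5)/5-.5+290,(y+.5)/5-.5+250)
print('side L',onz(g,S(187,85),.098),'S',onz(g,S(273,328),.064))
for n,uv in [('can',(55,267)),('can2',(100,112))]:
    print(n,onz(f,uv,.15),onz(f,uv,.2))
print('side can',onz(g,(170,103),.15),onz(g,(170,103),.2), onz(g,(283,104),.1))
cam=np.array(f['world_to_cam']);print(cam.round(3))
```

```text
bh [0.61844027 0.01381503 0.05      ] rh [0.53327689 0.03248104 0.064     ] kn [ 0.49241387 -0.03217879  0.104     ] 0.076489740320311
H from bar [0.60272662 0.14237524] dist to bh 0.12951697532537146 bolt [0.60129187 0.14259454 0.07      ]
edge dir [ 0.12150987 -0.99259022] hole dir [ 0.12132507 -0.99261283] H by edge [0.60264399 0.14285176]
L [ 0.58251115 -0.29491431  0.098     ] S [ 0.56623379 -0.37718701  0.064     ] 0.08386745544191679
side L [ 0.58307499 -0.29618564  0.098     ] S [ 0.56686957 -0.37800802  0.064     ]
can [0.48680248 0.302362   0.15      ] [0.48599725 0.27782606 0.2       ]
can2 [0.77379438 0.24223771 0.15      ] [0.75486329 0.22149911 0.2       ]
side can [0.51537454 0.39388594 0.15      ] [0.4902909  0.28053492 0.2       ] [0.82713078 0.32849123 0.1       ]
[[ 0.016 -1.     0.004 -0.097]
 [-0.989 -0.016 -0.149  0.608]
 [ 0.149 -0.002 -0.989  0.86 ]
 [ 0.     0.     0.     1.   ]]
```

```bash
cat >> h.py <<'E'
from scipy.spatial.transform import Rotation as Ro
def pose():
    s=sensors.read_state(); q=s['orientation']; return s,Ro.from_quat([q[1],q[2],q[3],q[0]])
def togo(p,jaw=None):
    "cm shift and rotvec deg to TCP p, pointing down with jaw (z axis) dir"
    s,R=pose(); out=((np.array(p)-s['tool_pos'])*100).round(2)
    if jaw is not None:
        j=np.array([jaw[0],jaw[1],0.]);j/=np.linalg.norm(j)
        if j@R.as_matrix()[:,2]<0:j=-j
        x=np.array([0,0,-1.]);M=np.c_[x,np.cross(j,x),j]
        return out,np.degrees((Ro.from_matrix(M)*R.inv()).as_rotvec()).round(2)
    return out
E
python3 - <<'E'
from h import *
s,R=pose();print(R.as_matrix().round(3))
print(togo([.4924,-.0322,.2],[.845,-.534]))
E
python3 -m jog '[[100,[0,0,4],[0,0,0]],[100,[0,0,4],[0,0,0]],[100,[0,0,3],[0,0,0]]]'
```

```text
[[-0.     0.97  -0.242]
 [-0.002 -0.242 -0.97 ]
 [-1.     0.     0.002]]
(array([ 34.16, -63.83,  -3.87]), array([9.000e-02, 5.000e-02, 7.169e+01]))
time: 0.4
tool_pos: [0.1497, 0.6003, 0.3402]
orientation: [-0.442, -0.55, -0.428, 0.564]
wrist_force: [0.6, 0.4, 0.2]
gripper_width: 0.0869
```

```bash
python3 -m jog '[[100,[1.9,-3.5,0],[0,0,-6]],[100,[1.9,-3.5,0],[0,0,-6]],[100,[1.9,-3.5,0],[0,0,-6]],[100,[1.9,-3.5,0],[0,0,-6]],[100,[1.9,-3.5,0],[0,0,-6]],[100,[1.9,-3.5,0],[0,0,-6]],[100,[1.9,-3.5,0],[0,0,-6]],[100,[1.9,-3.5,0],[0,0,-6]],[100,[1.9,-3.5,0],[0,0,-6]],[100,[1.9,-3.5,0],[0,0,-6]]]'
python3 -c "
from h import *
print(togo([.4924,-.0322,.25],[.845,-.534]))"
```

```text
time: 1.23
tool_pos: [0.3403, 0.2432, 0.345]
orientation: [-0.086, -0.697, -0.085, 0.707]
wrist_force: [1.0, 0.6, 0.1]
gripper_width: 0.0872
(array([ 15.21, -27.54,  -9.5 ]), array([ -0.16,  -0.77, -46.15]))
```

```bash
python3 -m jog '[[100,[1.9,-3.4,0],[0,0,-6]],[100,[1.9,-3.4,0],[0,0,-6]],[100,[1.9,-3.4,0],[0,0,-6]],[100,[1.9,-3.4,0],[0,0,-6]],[100,[1.9,-3.4,-2],[0,0,-6]],[60,[1.9,-3.4,-3],[0,0,-6]],[60,[1.9,-3.4,-3],[0,0,-6]],[60,[1.9,-3.4,-3],[0,0,-4]],[60,[0,0,0],[0,0,0]]]'
python3 -c "
from h import *
print(togo([.4924,-.0322,.200],[.845,-.534]))
grab('wrist','w2.png')"
```

```text
time: 1.98
tool_pos: [0.4842, -0.0272, 0.2497]
orientation: [0.216, -0.673, 0.21, 0.676]
wrist_force: [-0.3, -0.7, -0.3]
gripper_width: 0.0676
(array([ 0.82, -0.5 , -4.97]), array([-0.55, -0.08,  2.77]))
```

View pics/w2.png

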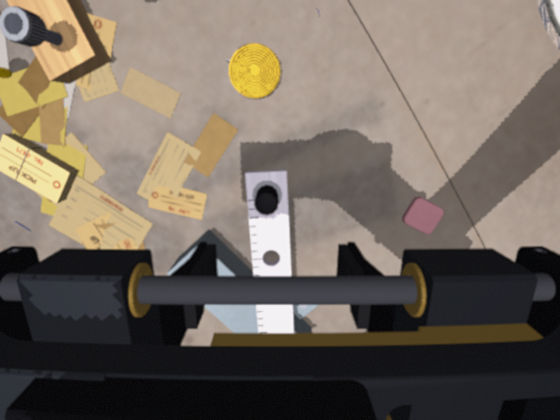

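The wrist view shows the knob at (267,200) centred between the open fingers, with the bar hole at (271,258). I'll descend onto the knob.

```bash
python3 -m jog '[[60,[0.8,-0.5,-3],[-0.5,0,2.8]],[60,[0,0,-3.5],[0,0,0]],[60,[0,0,-3],[0,0,0]],[60,[0,0,0],[0,0,0]]]'
python3 -c "
from h import *
print(togo([.4924,-.0322,.088],[.845,-.534]))"
```

```text
time: 2.37
tool_pos: [0.4952, -0.0304, 0.1587]
orientation: [-0.196, 0.684, -0.192, -0.676]
wrist_force: [-0.9, -0.6, -0.8]
gripper_width: 0.0526
(array([-0.28, -0.18, -7.07]), array([-0.13,  0.74, -0.48]))
```

```bash
python3 -m jog '[[60,[-0.3,-0.2,-3],[0,0.7,-0.5]],[60,[0,0,-2.5],[0,0,0]],[60,[0,0,-1.2],[0,0,0]],[60,[0,0,-0.4],[0,0,0]],[60,[0,0,0],[0,0,0]]]' 5
python3 -c "
from h import *
print(togo([.4924,-.0322,.088],[.845,-.534]))"
```

```text
time: 2.78
tool_pos: [0.4979, -0.028, 0.0946]
orientation: [-0.195, 0.685, -0.191, -0.676]
wrist_force: [0.1, 0.2, 0.3]
gripper_width: 0.0523
(array([-0.55, -0.42, -0.66]), array([-0.16,  0.83, -0.6 ]))
```

```bash
python3 -m jog '[[60,[-0.4,-0.3,-0.4],[0,0.8,-0.6]],[60,[-0.2,-0.1,-0.2],[0,0,0]],[30,[0,0,0],[0,0,0]],[10,[0,0,0],[0,0,0]],[10,[0,0,0],[0,0,0]],[10,[0,0,0],[0,0,0]]]' 5
python3 -c "
from h import *
print(togo([.4924,-.0322,.088],[.845,-.534]))"
```

```text
time: 3.28
tool_pos: [0.496, -0.0304, 0.0955]
orientation: [-0.199, 0.683, -0.193, -0.676]
wrist_force: [-0.3, 0.4, -0.6]
gripper_width: 0.0332
(array([-0.36, -0.18, -0.75]), array([-0.29,  0.72, -0.15]))
```

```bash
python3 -m jog '[[10,[-0.4,-0.2,-0.8],[0,0,0]],[10,[0,0,0],[0,0,0]],[10,[0,0,0],[0,0,0]],[10,[0,0,0],[0,0,0]]]' 5
python3 -c "
from h import *
print(togo([.4924,-.0322,.088],[.845,-.534]));print(sensors.read_state())
grab('wrist','w3.png');grab('top','t3.png');grab('side','s3.png')"
```

```text
time: 3.62
tool_pos: [0.492, -0.0325, 0.0872]
orientation: [-0.199, 0.684, -0.192, -0.675]
wrist_force: [0.7, 0.5, 1.4]
gripper_width: 0.0237
(array([0.04, 0.03, 0.08]), array([-0.32,  0.82, -0.15]))
{'time': 3.6167, 'qpos': array([ 0.26300384,  0.333366  , -0.51882465, -0.00255503, -0.7034136 ,
       -0.82203944]), 'qd': array([-0.00106769,  0.00046524, -0.00118378,  0.00149753,  0.00350781,
        0.00098371]), 'joint_torque': array([-1.65158683e-01, -3.02623558e+01,  1.28819355e+01,  2.92317644e+00,
        7.24053732e-02, -3.26459260e-03]), 'tool_pos': array([ 0.4920012 , -0.03252804,  0.087204  ]), 'orientation': array([-0.19901533,  0.68374951, -0.19245937, -0.67515843]), 'wrist_force': array([0.70339108, 0.4663805 , 1.42672948]), 'torque': array([0.17509763, 0.03233891, 0.0588068 ]), 'gripper_width': 0.023731547673319392}
```

View pics/s3.png

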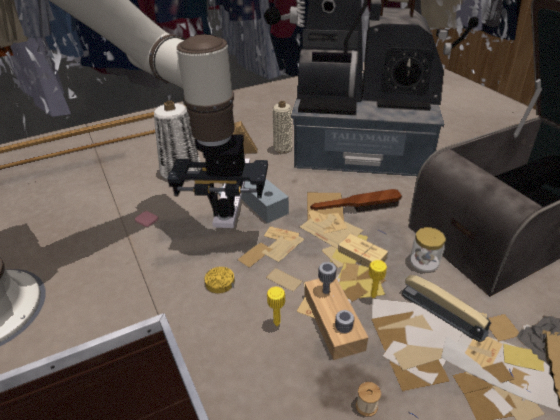

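The side view shows the fingers closed on the knob (about 224,208) at a 23.7 mm opening, which matches the 24 mm knob. Next I'll work out the arc.

Run:
```python
from h import *
H=np.array([.6026,.1426]); p=pose()[0]['tool_pos'][:2]
a=np.degrees(np.arctan2(*(p-H)[::-1])); print(a,np.linalg.norm(p-H))
t=np.linspace(a,-83.02,9); w=H+.205*np.c_[np.cos(np.radians(t)),np.sin(np.radians(t))]
print((np.diff(w,axis=0)*100).round(2), np.diff(t)[0], w[-1])
```

```text
-122.27952586156209 0.20713324747267997
[[ 1.52 -0.87]
 [ 1.59 -0.74]
 [ 1.65 -0.6 ]
 [ 1.69 -0.46]
 [ 1.73 -0.31]
 [ 1.75 -0.16]
 [ 1.76 -0.01]
 [ 1.75  0.14]] 4.907440732695264 [ 0.62751219 -0.06088067]
```

```bash
python3 -m jog '[[10,[1.5,-0.8,0],[0,0,4.9]],[10,[1.6,-0.75,0],[0,0,4.9]],[10,[1.65,-0.6,0],[0,0,4.9]],[10,[1.7,-0.45,0],[0,0,4.9]]]'
python3 -c "
from h import *
print(togo([.6275,-.0609,.088],[.9926,.1214]))
H=np.array([.6026,.1426]);p=pose()[0]['tool_pos'][:2]-H;print(np.linalg.norm(p),np.degrees(np.arctan2(p[1],p[0])),pose()[0]['gripper_width'])"
```

```text
time: 4.1
tool_pos: [0.5543, -0.0588, 0.0872]
orientation: [-0.076, 0.705, -0.068, -0.701]
wrist_force: [0.4, 2.3, 0.7]
gripper_width: 0.0237
(array([ 7.32, -0.21,  0.08]), array([-0.63,  0.29, 18.68]))
0.20712442641636597 -103.47374411547199 0.02369288504239182
```

```bash
python3 -m jog '[[10,[1.7,-0.3,0],[0,0,4.9]],[10,[1.75,-0.15,0],[0,0,4.9]],[10,[1.75,0,0],[0,0,4.9]],[10,[1.4,0.1,0],[0,0,3.5]],[10,[0,0,0],[0,0,0]],[10,[0,0,0],[0,0,0]]]'
python3 -c "
from h import *
print(togo([.6275,-.0609,.088],[.9926,.1214]))
H=np.array([.6026,.1426]);p=pose()[0]['tool_pos'][:2]-H;print(np.linalg.norm(p),np.degrees(np.arctan2(p[1],p[0])),pose()[0]['gripper_width'])"
```

```text
time: 4.6
tool_pos: [0.6267, -0.0629, 0.0872]
orientation: [0.041, 0.708, 0.05, -0.704]
wrist_force: [-0.5, 0.4, 3.1]
gripper_width: 0.0239
(array([0.08, 0.2 , 0.08]), array([-0.72,  0.3 , -0.45]))
0.2069285842300014 -83.30458119317345 0.023908831367307856
```

```bash
python3 -m jog '[[10,[0.1,0,0],[0,0,0]],[10,[0,0,0],[0,0,0]],[30,[0,0,0],[0,0,0]],[60,[0,0,0],[0,0,0]],[60,[0,0,0],[0,0,0]],[60,[0,0,3],[0,0,0]],[60,[0,0,4],[0,0,0]],[60,[-3,-2,4],[0,0,0]],[60,[-4,-3,2],[0,0,0]],[60,[-4,-3,0],[0,0,0]]]'
python3 -c "
from h import *
s,R=pose();print(s['gripper_width'])
f=grab('top','t4.png');grab('wrist','w4.png')
cv2.imwrite('pics/t4c.png',cv2.resize(f['image'][175:295,130:270],None,fx=5,fy=5,interpolation=cv2.INTER_CUBIC))
cv2.imwrite('pics/t4d.png',cv2.resize(f['image'][100:400,130:430],None,fx=2,fy=2))"
```

```text
time: 5.43
tool_pos: [0.5325, -0.1279, 0.2028]
orientation: [-0.043, -0.704, -0.05, 0.707]
wrist_force: [0.5, -1.0, 0.4]
gripper_width: 0.0518
0.051771313301304016
```

View pics/t4c.png

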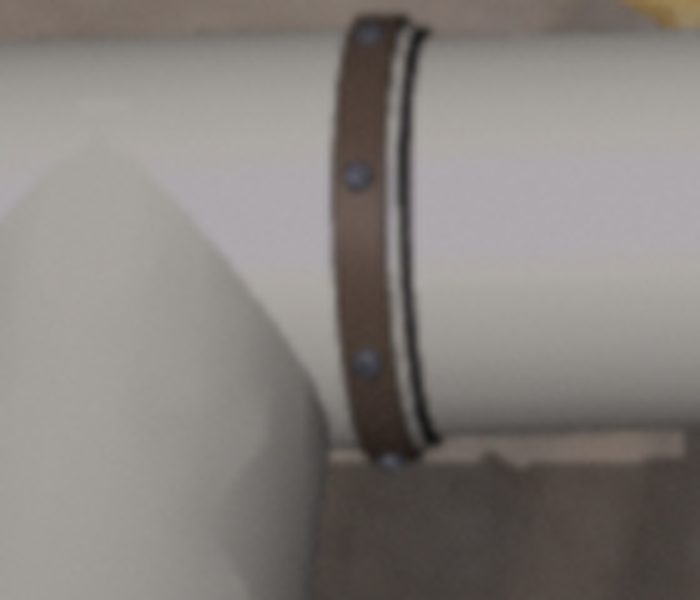

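View pics/w4.png

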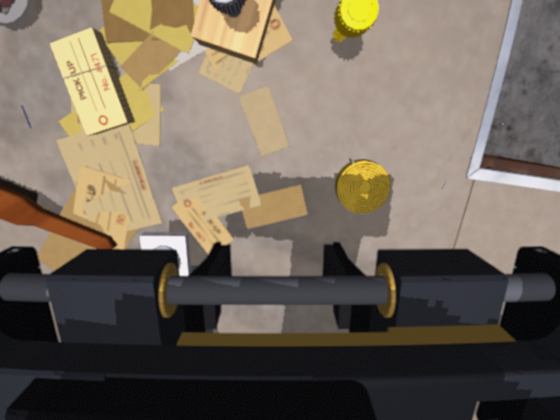

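The arm covers the gauge in the top view. I'll move over the screw and look again from there.

```bash
python3 -m jog '[[60,[1.2,-4,0],[0,0,0]],[60,[1.2,-4,0],[0,0,0]],[60,[1.2,-4,0],[0,0,0]],[60,[1.2,-4,0],[0,0,0]],[60,[0.2,-1,0],[0,0,0]],[60,[0,0,0],[0,0,0]]]'
python3 -c "
from h import *
print(togo([.5827,-.2955,.092],[.981,.194]))
f=grab('top','t5.png');grab('wrist','w5.png')
cv2.imwrite('pics/t5c.png',cv2.resize(f['image'][175:295,130:270],None,fx=5,fy=5,interpolation=cv2.INTER_CUBIC))"
```

```text
time: 6.03
tool_pos: [0.574, -0.3036, 0.2006]
orientation: [-0.04, -0.701, -0.05, 0.71]
wrist_force: [0.1, 0.6, 0.2]
gripper_width: 0.0523
(array([  0.87,   0.81, -10.86]), array([-0.72, -0.75,  3.93]))
```

View pics/t5c.png

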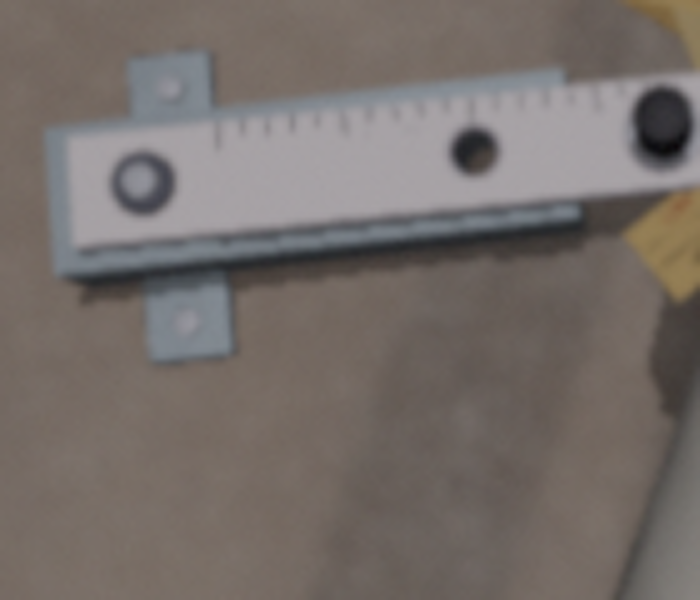

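View pics/w5.png

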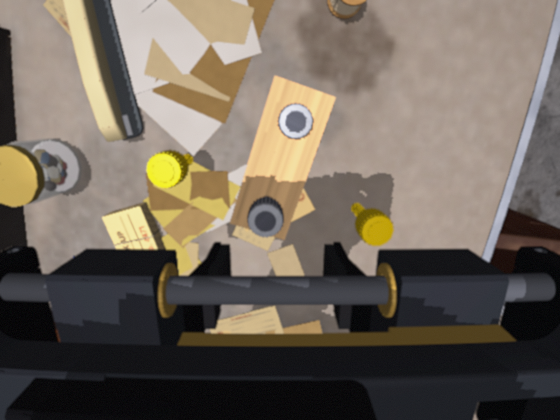

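The bar now lies over the base, with its hole at crop (474,152) and knob top at about (664,116). The wrist view shows the long screw at (266,215) between the fingers. I'll measure the alignment.

Run:
```python
from h import *
f=pickle.load(open('pics/top1.png.pkl','rb'));f5=pickle.load(open('pics/t5.png.pkl','rb'))
def cen(f,x0,y0,x1,y1,th):
    g=cv2.resize(cv2.cvtColor(f['image'][y0:y1,x0:x1],cv2.COLOR_BGR2GRAY),None,fx=8,fy=8,interpolation=cv2.INTER_CUBIC)
    m=(g<th).astype(np.uint8); cs,_=cv2.findContours(m,cv2.RETR_EXTERNAL,cv2.CHAIN_APPROX_NONE)
    c=max(cs,key=cv2.contourArea); e=cv2.fitEllipse(cv2.convexHull(c)); return ((e[0][0]+.5)/8-.5+x0,(e[0][1]+.5)/8-.5+y0),np.array(e[1])/8
H=np.array([.6026,.1426])
for n,F,box,z in [('base1',f,(216,197,236,215),.05),('bar1',f,(204,238,224,258),.064),('bar5',f5,(216,196,233,214),.064)]:
  for th in (90,110,125):
    uv,e=cen(F,*box,th);p=onz(F,uv,z);v=p[:2]-H
    print(n,th,np.round(uv,2),e.round(1),p.round(4),np.linalg.norm(v).round(4),np.degrees(np.arctan2(v[1],v[0])).round(2))
G=lambda x,y,z: onz(f5,((x+.5)/5-.5+130,(y+.5)/5-.5+175),z)
k=G(664,116,.104)[:2]-H;print('knob',np.linalg.norm(k),np.degrees(np.arctan2(k[1],k[0])))
for a,b,z in [((212,107),(563,70),.05),((212,123),(560,88),.064),((80,248),(560,203),.064)]:
    d=(G(*b,z)-G(*a,z))[:2];print(np.degrees(np.arctan2(d[1],d[0])))
```

```text
base1 90 [224.92 204.91] [8.7 9.6] [0.619  0.0144 0.05  ] 0.1293 -82.71
base1 110 [225.01 205.04] [10.  10.6] [0.6187 0.0142 0.05  ] 0.1294 -82.83
base1 125 [225.02 205.09] [11.1 11.7] [0.6187 0.0142 0.05  ] 0.1294 -82.87
bar1 90 [213.19 247.42] [7.9 8.7] [0.5332 0.0329 0.064 ] 0.1298 -122.3
bar1 110 [213.23 247.4 ] [8.9 9.8] [0.5333 0.0328 0.064 ] 0.1299 -122.27
bar1 125 [213.28 247.44] [ 9.7 10.4] [0.5332 0.0327 0.064 ] 0.13 -122.27
bar5 90 [224.28 204.72] [8.3 8.9] [0.6171 0.0141 0.064 ] 0.1293 -83.56
bar5 110 [224.35 204.73] [9.3 9.6] [0.6171 0.0139 0.064 ] 0.1295 -83.58
bar5 125 [224.36 204.74] [10.  10.3] [0.6171 0.0139 0.064 ] 0.1295 -83.59
knob 0.20521839941796344 -83.78148428936518
-83.0207503646503
-83.2963931708228
-83.65500966333875
```

The bar is still about 0.7° (1.6 mm at the hole) short, so I'll go back and correct it. Closing the jaws exactly at the target pose will centre the knob.

```bash
python3 -m jog '[[60,[0.9,4,0],[0,0,0]],[60,[0.9,4,0],[0,0,0]],[60,[0.9,4,0],[0,0,0]],[60,[0.9,4,0],[0,0,0]],[60,[0.9,4,0],[0,0,0]],[60,[0.9,4,0],[0,0,0]],[60,[0,0,-3],[-0.7,-0.7,0]],[60,[0,0,0],[0,0,0]]]' 8
python3 -c "
from h import *
print(togo([.6281,-.0628,.088],[.9926,.122]))"
```

```text
time: 6.8
tool_pos: [0.6198, -0.0449, 0.1713]
orientation: [-0.047, -0.705, -0.05, 0.706]
wrist_force: [-1.3, -0.3, -1.8]
gripper_width: 0.0523
(array([ 0.83, -1.79, -8.33]), array([-0.28, -0.09, -0.88]))
```

```bash
python3 -m jog '[[60,[0.9,-1.9,0],[0,0,-0.9]],[60,[0,0,-3],[0,0,0]],[60,[0,0,-2.5],[0,0,0]],[60,[0,0,-1],[0,0,0]],[60,[0,0,0],[0,0,0]]]' 8
python3 -c "
from h import *
print(togo([.6281,-.0628,.088],[.9926,.122]))"
```

```text
time: 7.22
tool_pos: [0.6283, -0.0571, 0.112]
orientation: [0.046, 0.708, 0.049, -0.704]
wrist_force: [-0.5, 1.0, -0.3]
gripper_width: 0.0521
(array([-0.02, -0.57, -2.4 ]), array([-0.28,  0.31, -0.69]))
```

```bash
python3 -m jog '[[60,[0,-0.6,-2],[0,0,-0.7]],[60,[0,-0.2,-0.7],[0,0,0]],[60,[0,0,0],[0,0,0]]]' 8
python3 -c "
from h import *
print(togo([.6281,-.0628,.088],[.9926,.122]))"
```

```text
time: 7.47
tool_pos: [0.6299, -0.0645, 0.0893]
orientation: [0.043, 0.71, 0.045, -0.702]
wrist_force: [0.5, 0.0, 0.4]
gripper_width: 0.0521
(array([-0.18,  0.17, -0.13]), array([-0.25,  0.63, -0.13]))
```

```bash
python3 -m jog '[[60,[-0.18,0.1,0],[0,0,0]],[10,[0,0,0],[0,0,0]],[10,[0,0,0],[0,0,0]],[10,[0,0,0],[0,0,0]],[10,[0,0,0],[0,0,0]]]' 8
python3 -c "
from h import *
print(togo([.6281,-.0628,.088],[.9926,.122]),pose()[0]['gripper_width'])"
```

```text
time: 7.88
tool_pos: [0.6306, -0.0629, 0.0956]
orientation: [0.044, 0.713, 0.046, -0.699]
wrist_force: [-0.7, -0.4, -0.9]
gripper_width: 0.0329
(array([-0.25,  0.01, -0.76]), array([-0.25,  1.11, -0.23])) 0.03288574052607194
```

```bash
python3 -m jog '[[10,[-0.25,0,-0.5],[0,1,0]],[10,[0,0,0],[0,0,0]],[10,[0,0,0],[0,0,0]]]' 8
python3 -c "
from h import *
print(togo([.6281,-.0628,.088],[.9926,.122]),pose()[0]['gripper_width'])"
```

```text
time: 8.13
tool_pos: [0.6279, -0.0628, 0.0909]
orientation: [0.043, 0.706, 0.046, -0.705]
wrist_force: [0.3, 0.6, 3.1]
gripper_width: 0.0239
(array([ 0.02,  0.  , -0.29]), array([-0.26,  0.05, -0.24])) 0.02386446888367119
```

```bash
python3 -m jog '[[60,[0,0,0],[0,0,0]],[60,[0,0,0],[0,0,0]],[60,[0,0,3],[0,0,0]],[60,[0,0,4],[0,0,0]],[60,[-0.6,-4,2],[0,0,0.5]],[60,[-0.7,-4,0],[0,0,0.5]],[60,[-0.7,-4,0],[0,0,0.5]],[60,[-0.7,-4,0],[0,0,1]],[60,[-0.7,-4,0],[0,0,1]],[60,[-0.5,-3,0],[0,0,1]]]'
python3 -c "
from h import *
print(togo([.5827,-.2955,.092],[.981,.194]))
f=grab('top','t6.png');w=grab('wrist','w6.png')
cv2.imwrite('pics/t6c.png',cv2.resize(f['image'][175:295,130:270],None,fx=5,fy=5,interpolation=cv2.INTER_CUBIC))"
```

```text
time: 8.97
tool_pos: [0.5896, -0.2919, 0.185]
orientation: [0.079, 0.704, 0.079, -0.701]
wrist_force: [0.6, 0.1, -0.4]
gripper_width: 0.0522
(array([-0.69, -0.36, -9.3 ]), array([-0.03,  0.25, -1.63]))
```

View pics/t6c.png

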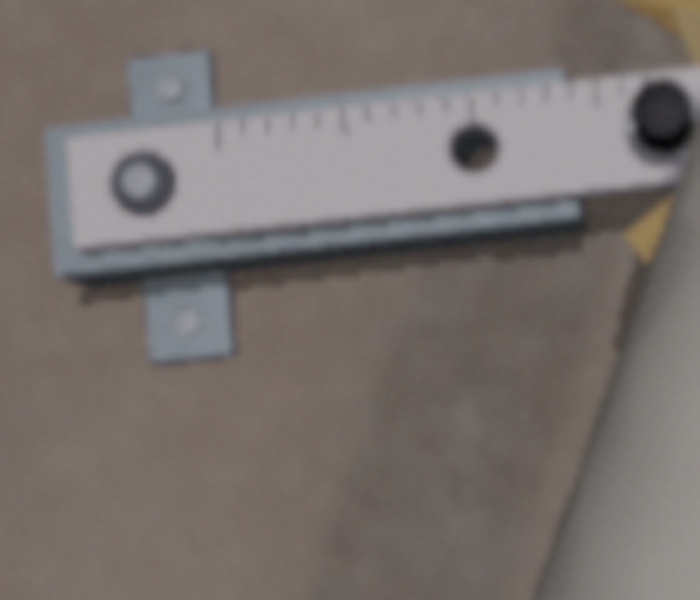

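Run:
```python
from h import *
f5=pickle.load(open('pics/t6.png.pkl','rb'))
H=np.array([.6026,.1426])
x0,y0,x1,y1=216,196,233,214
g=cv2.resize(cv2.cvtColor(f5['image'][y0:y1,x0:x1],cv2.COLOR_BGR2GRAY),None,fx=8,fy=8,interpolation=cv2.INTER_CUBIC)
for th in (90,110,125):
    cs,_=cv2.findContours((g<th).astype(np.uint8),cv2.RETR_EXTERNAL,cv2.CHAIN_APPROX_NONE)
    e=cv2.fitEllipse(cv2.convexHull(max(cs,key=cv2.contourArea)));uv=((e[0][0]+.5)/8-.5+x0,(e[0][1]+.5)/8-.5+y0)
    p=onz(f5,uv,.064);v=p[:2]-H;print(np.round(uv,2),p.round(4),np.linalg.norm(v).round(4),np.degrees(np.arctan2(v[1],v[0])).round(2))
```

```text
[224.24 204.05] [0.6184 0.0142 0.064 ] 0.1294 -82.97
[224.28 204.05] [0.6184 0.0141 0.064 ] 0.1294 -82.98
[224.28 204.03] [0.6185 0.0141 0.064 ] 0.1295 -82.96
```

The bar hole now measures (0.6184, 0.0141), 0.1-0.2 mm sideways from the base hole (0.6187, 0.0142), so the bar is home. Now for the long screw.

```bash
python3 -m jog '[[60,[-0.7,-0.4,-2],[0,0,-1.6]],[60,[0,0,-3],[0,0,0]],[60,[0,0,0],[0,0,0]]]'
python3 -c "
from h import *
print(togo([.5827,-.2955,.092],[.981,.194]))"
```

```text
time: 9.32
tool_pos: [0.5823, -0.2996, 0.1348]
orientation: [0.066, 0.707, 0.065, -0.701]
wrist_force: [-0.7, 0.1, -1.8]
gripper_width: 0.052
(array([ 0.04,  0.41, -4.28]), array([0.04, 0.49, 0.62]))
```

```bash
python3 -m jog '[[60,[0,0.5,-1.5],[0,0,0]],[60,[0,0,-1.4],[0,0,0]],[60,[0,0,-1.2],[0,0,0]],[60,[0,0,0],[0,0,0]]]' 25
python3 -c "
from h import *
print(togo([.5827,-.2955,.092],[.981,.194]));f=grab('wrist','w7.png');grab('side','s7.png')"
```

```text
time: 9.65
tool_pos: [0.5842, -0.293, 0.0955]
orientation: [0.067, 0.708, 0.065, -0.7]
wrist_force: [0.2, 1.0, -0.8]
gripper_width: 0.052
(array([-0.15, -0.25, -0.35]), array([0.15, 0.6 , 0.45]))
```

View pics/s7.png

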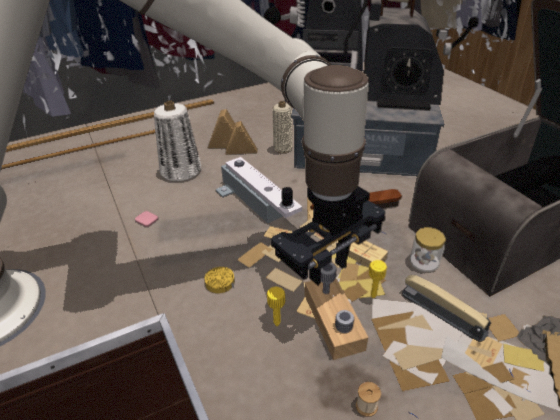

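The side view shows the fingers straddling the long screw's head at (327,275), with nothing else touched. I'll trim the position and close.

```bash
python3 -m jog '[[60,[-0.15,-0.25,-0.45],[0,0.5,0.4]],[10,[0,0,0],[0,0,0]],[10,[0,0,-0.2],[0,0,0]],[10,[0,0,0],[0,0,0]],[10,[0,0,0],[0,0,0]]]' 25
python3 -c "
from h import *
print(togo([.5827,-.2955,.092],[.981,.194]))"
```

```text
time: 10.17
tool_pos: [0.5869, -0.2972, 0.0958]
orientation: [0.073, 0.708, 0.067, -0.699]
wrist_force: [-0.2, 0.1, 0.4]
gripper_width: 0.033
(array([-0.42,  0.17, -0.38]), array([ 0.43,  0.72, -0.12]))
```

```bash
python3 -m jog '[[37,[-0.42,0.15,-0.5],[0,0.5,0]],[37,[0,0,0],[0,0,0]]]' 25
python3 -c "
from h import *
print(togo([.5827,-.2955,.092],[.981,.194]),pose()[0]['gripper_width'])"
```

```text
time: 10.33
tool_pos: [0.5826, -0.2957, 0.091]
orientation: [0.072, 0.705, 0.067, -0.702]
wrist_force: [0.0, 0.7, -0.7]
gripper_width: 0.0319
(array([0.01, 0.02, 0.1 ]), array([ 0.44,  0.25, -0.1 ])) 0.03194879664372666
```

```bash
python3 -m jog '[[10,[0,0,0],[0,0,0]],[10,[0,0,0],[0,0,0]],[10,[0,0,0],[0,0,0]]]' 30
python3 -c "
from h import *
print(togo([.5827,-.2955,.092],[.981,.194]),pose()[0]['gripper_width'])"
```

```text
time: 10.58
tool_pos: [0.5823, -0.2959, 0.0912]
orientation: [0.073, 0.705, 0.067, -0.703]
wrist_force: [0.4, -0.8, -0.4]
gripper_width: 0.0291
(array([0.04, 0.04, 0.08]), array([ 0.47,  0.22, -0.12])) 0.02911056959667497
```

```bash
python3 -m jog '[[10,[0,0,1.5],[0,0,0]],[10,[0,0,3],[0,0,0]],[10,[0,0,3.5],[0,0,0]],[10,[0,0,4],[0,0,0]],[10,[0,0,2.5],[0,0,0]],[10,[0,0,0],[0,0,0]]]' 30
python3 -c "
from h import *
print(togo([.6187,.0142,.23],[.9926,.122]),pose()[0]['gripper_width']);grab('side','s8.png')"
```

```text
time: 11.08
tool_pos: [0.5809, -0.2947, 0.2368]
orientation: [-0.071, -0.703, -0.067, 0.704]
wrist_force: [0.5, -0.5, 0.5]
gripper_width: 0.0297
(array([ 3.78, 30.89, -0.68]), array([ 0.31, -0.06, -4.23])) 0.02968569461099131
```

View pics/s8.png

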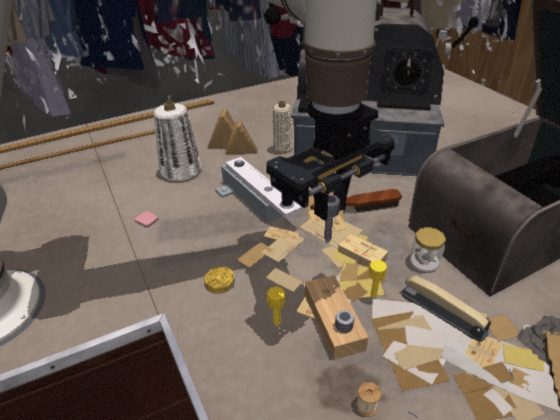

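The long screw hangs straight from the gripper at (329,215), and the short one is still in the block at (344,321). I'll carry the long one over the hole.

```bash
python3 -m jog '[[10,[0.4,3,0],[0,0,-0.5]],[10,[0.4,3.6,0],[0,0,-0.5]],[10,[0.4,3.6,0],[0,0,-0.5]],[10,[0.4,3.6,0],[0,0,-0.5]],[10,[0.5,3.6,0],[0,0,-0.5]],[10,[0.5,3.6,0],[0,0,-0.5]],[10,[0.5,3.6,0],[0,0,-0.5]],[10,[0.5,3,0],[0,0,-0.5]],[10,[0.2,2,0],[0,0,0]],[10,[0,0,0],[0,0,0]]]'
python3 -c "
from h import *
print(togo([.6187,.0142,.16],[.9926,.122]),pose()[0]['gripper_width'])"
```

```text
time: 11.97
tool_pos: [0.6091, 0.0144, 0.2159]
orientation: [-0.039, -0.695, -0.041, 0.717]
wrist_force: [0.5, -0.5, -1.1]
gripper_width: 0.0291
(array([ 0.96, -0.02, -5.59]), array([-0.08, -1.74,  0.58])) 0.02905276009763024
```

```bash
python3 -m jog '[[10,[1,0,-1.5],[0,-1.7,0.5]],[10,[0,0,-2],[0,0,0]],[10,[0,0,-1.5],[0,0,0]],[10,[0,0,0],[0,0,0]]]'
python3 -c "
from h import *
print(togo([.6187,.0142,.155],[.9926,.122]),pose()[0]['gripper_width'])"
```

```text
time: 12.3
tool_pos: [0.6163, 0.0161, 0.1584]
orientation: [-0.043, -0.703, -0.045, 0.709]
wrist_force: [-0.6, -0.3, -0.9]
gripper_width: 0.0289
(array([ 0.24, -0.19, -0.34]), array([-0.06, -0.46, -0.13])) 0.02892758103919856
```

```bash
python3 -m jog '[[10,[0.24,-0.2,0],[0,-0.5,0]],[10,[0,0,0],[0,0,0]]]'
python3 -c "
from h import *
s,_=pose();print(togo([.6187,.0142,.12],[.9926,.122]),s['gripper_width'])
f=grab('side','s9.png')
p=s['tool_pos'];print(proj(f,[p-[0,0,.079],[.6187,.0142,.064]]))
cv2.imwrite('pics/s9c.png',cv2.resize(f['image'][130:240,200:340],None,fx=5,fy=5,interpolation=cv2.INTER_CUBIC))"
```

```text
time: 12.47
tool_pos: [0.6176, 0.0129, 0.1561]
orientation: [-0.044, -0.704, -0.044, 0.707]
wrist_force: [0.6, 0.1, -1.1]
gripper_width: 0.0291
(array([ 0.11,  0.13, -3.61]), array([ 0.02, -0.22, -0.08])) 0.02913022009945757
[[266.72395583 183.66258871]
 [267.14814339 187.95356155]]
```

View pics/s9c.png

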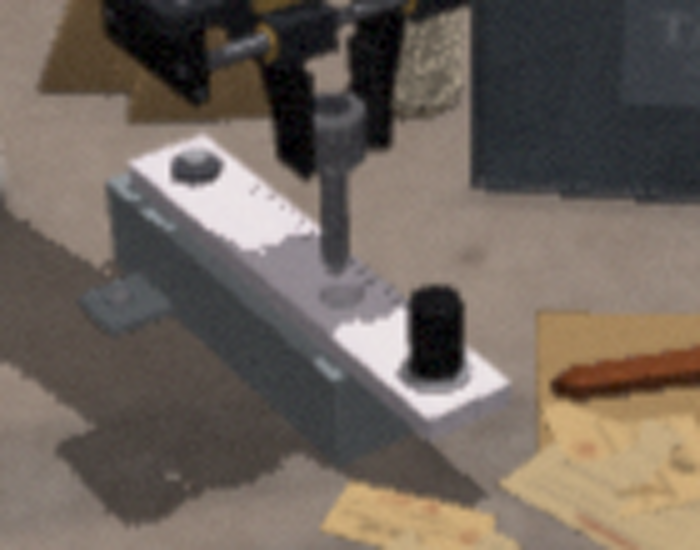

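The screw's tip is at (266.8,184) and the hole at (268.4,188.6), both within about 1.5 px of prediction. I'll lower in steps and watch the force.

```bash
python3 -m jog '[[10,[0.1,0.1,-1.2],[0,0,0]],[10,[0,0,-1.2],[0,0,0]],[10,[0,0,-0.5],[0,0,0]]]'
python3 -c "
from h import *
s,_=pose();print(togo([.6187,.0142,.084],[.9926,.122]),s['gripper_width'])"
```

```text
time: 12.77
tool_pos: [0.6212, 0.0137, 0.1295]
orientation: [0.043, 0.708, 0.044, -0.704]
wrist_force: [-0.1, -0.1, -0.8]
gripper_width: 0.0292
(array([-0.25,  0.05, -4.55]), array([-0.09,  0.29, -0.03])) 0.029245202000461448
```

```bash
python3 -m jog '[[10,[-0.3,0,-1.5],[0,0.3,0]],[10,[-0.1,0,-1.2],[0,0,0]],[10,[0,0,-0.8],[0,0,0]]]'
python3 -c "
from h import *
s,_=pose();print(togo([.6187,.0142,.084],[.9926,.122]),s['gripper_width'])"
```

```text
time: 13.02
tool_pos: [0.6187, 0.0136, 0.0948]
orientation: [0.042, 0.708, 0.044, -0.704]
wrist_force: [-0.5, 0.4, -0.4]
gripper_width: 0.0291
(array([-0.  ,  0.06, -1.08]), array([-0.16,  0.29, -0.01])) 0.029091873207316675
```

```bash
python3 -m jog '[[10,[0,0,-0.6],[0,0.3,0]],[10,[0,0,-0.4],[0,0,0]],[10,[0,0,-0.1],[0,0,0]]]'
python3 -c "
from h import *
s,_=pose();print(togo([.6187,.0142,.084],[.9926,.122]),s['gripper_width'])"
```

```text
time: 13.27
tool_pos: [0.6198, 0.0137, 0.0833]
orientation: [0.043, 0.706, 0.044, -0.705]
wrist_force: [-1.0, 0.6, 6.4]
gripper_width: 0.0293
(array([-0.11,  0.05,  0.07]), array([-0.13,  0.05, -0.06])) 0.02928190015615464
```

Contact force is 6.4 N at TCP z = 83.3 mm, the height predicted for a seated head. I'll release straight up.

```bash
python3 -m jog '[[10,[-0.1,0.05,0.05],[0,0,0]],[40,[0,0,0],[0,0,0]],[60,[0,0,0],[0,0,0]],[60,[0,0,0],[0,0,0]],[60,[0,0,3],[0,0,0]],[60,[0,0,4],[0,0,0]],[60,[0,0,4],[0,0,0]],[60,[0,0,3],[0,0,0]]]'
python3 -c "
from h import *
s,_=pose();print(s['gripper_width']); f=grab('side','s10.png')
cv2.imwrite('pics/s10c.png',cv2.resize(f['image'][130:240,200:340],None,fx=5,fy=5,interpolation=cv2.INTER_CUBIC))"
```

```text
time: 13.93
tool_pos: [0.6141, 0.0132, 0.2213]
orientation: [-0.043, -0.7, -0.043, 0.711]
wrist_force: [0.8, 0.5, 0.2]
gripper_width: 0.0517
0.051718612696964796
```

View pics/s10c.png

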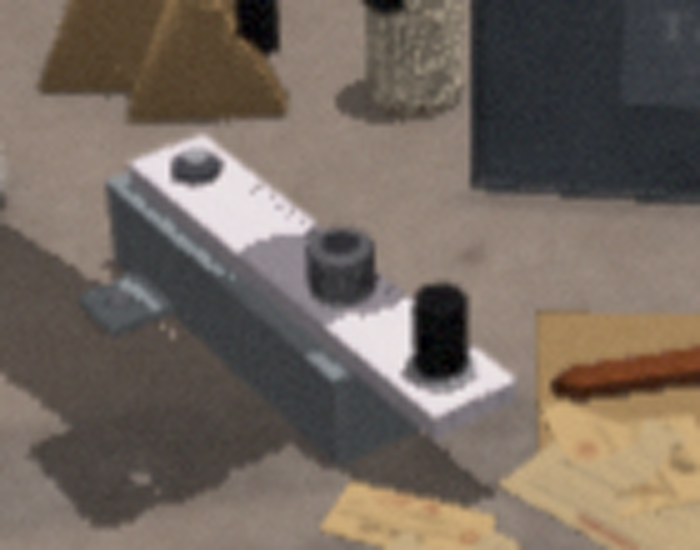

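The head sits flat on the bar at crop (340,265). The knob looks about 1 px right of where it was, so I'll clear the arm and recheck the bar angle.

```bash
python3 -m jog '[[60,[-1,-4,0],[0,0,0]],[60,[-1,-4,0],[0,0,0]],[60,[-1,-4,0],[0,0,0]],[60,[-1,-4,0],[0,0,0]],[60,[-1,-4,0],[0,0,0]],[60,[0,-4,0],[0,0,0]],[60,[0,-4,0],[0,0,0]],[60,[0,-4,0],[0,0,0]],[60,[0,-2,0],[0,0,0]],[60,[0,0,0],[0,0,0]]]'
python3 - <<'E'
from h import *
f=grab('top','t11.png');s=grab('side','s11.png')
cv2.imwrite('pics/t11c.png',cv2.resize(f['image'][175:295,130:270],None,fx=5,fy=5,interpolation=cv2.INTER_CUBIC))
E
```

```text
time: 14.82
tool_pos: [0.5653, -0.3374, 0.2353]
orientation: [0.047, 0.711, 0.046, -0.7]
wrist_force: [-0.1, 0.2, -0.7]
gripper_width: 0.0523
```

View pics/t11c.png

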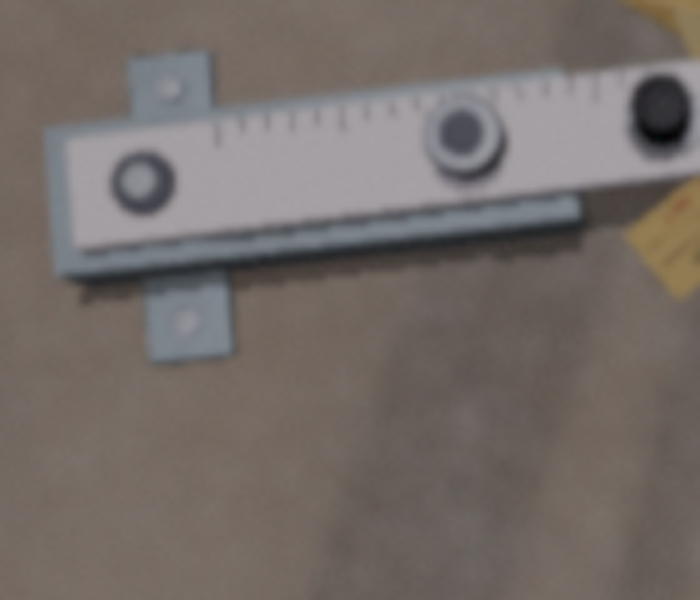

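View pics/s11.png

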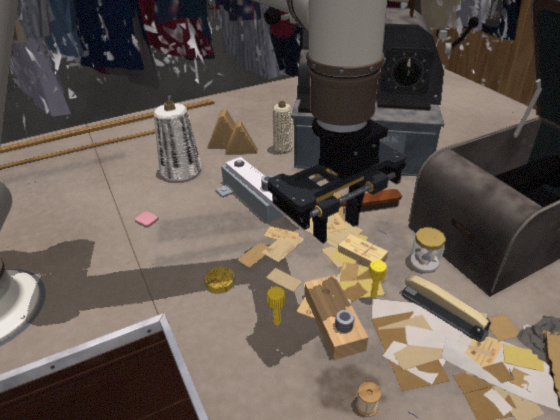

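Run:
```python
from h import *
H=np.array([.6026,.1426])
def cen(f,x0,y0,x1,y1,th):
    g=cv2.resize(cv2.cvtColor(f['image'][y0:y1,x0:x1],cv2.COLOR_BGR2GRAY),None,fx=8,fy=8,interpolation=cv2.INTER_CUBIC)
    cs,_=cv2.findContours((g<th).astype(np.uint8),cv2.RETR_EXTERNAL,cv2.CHAIN_APPROX_NONE)
    c=max(cs,key=cv2.contourArea);b=cv2.minEnclosingCircle(c);m=cv2.moments(c);return (m['m10']/m['m00']+.5)/8-.5+x0,(m['m01']/m['m00']+.5)/8-.5+y0
for n in ['t5','t6','t11']:
    f=pickle.load(open(f'pics/{n}.png.pkl','rb'))
    for th in (50,65):
        uv=cen(f,253,186,273,212,th);p=onz(f,uv,.095);v=p[:2]-H;print(n,np.round(uv,2),p.round(4),np.linalg.norm(v).round(4),np.degrees(np.arctan2(v[1],v[0])).round(2))
f=pickle.load(open('pics/t11.png.pkl','rb'))
p=onz(f,((464.5)/5-.5+130,(133.5)/5-.5+175),.09);v=p[:2]-H;print('head',p,np.linalg.norm(v),np.degrees(np.arctan2(v[1],v[0])))
```

```text
t5 [262.05 199.62] [ 0.623  -0.0605  0.095 ] 0.2042 -84.28
t5 [262.09 199.58] [ 0.623  -0.0606  0.095 ] 0.2043 -84.26
t6 [262.1  198.61] [ 0.6249 -0.0606  0.095 ] 0.2044 -83.74
t6 [262.21 198.57] [ 0.625  -0.0608  0.095 ] 0.2046 -83.73
t11 [261.8  197.28] [ 0.6274 -0.06    0.095 ] 0.2041 -83.01
t11 [261.79 197.23] [ 0.6275 -0.06    0.095 ] 0.2041 -82.99
head [0.61957907 0.01491631 0.09      ] 0.12880766475401265 -82.42538366976956
```

Seating the head dragged the bar about 0.7° (1.5 mm at the hole) past home. There's plenty of time, so I'll mend it by centring the knob again.

```bash
python3 -m jog '[[60,[0.7,4,0],[0,0,0]],[60,[0.9,4,0],[0,0,0]],[60,[0.9,4,0],[0,0,0]],[60,[0.9,4,0],[0,0,0]],[60,[0.9,4,-1],[0,0,0]],[60,[0.9,4,-2],[0,0,0]],[60,[0.9,3,-3],[0,0,0]],[60,[0,0,0],[0,0,0]]]' 8
python3 -c "
from h import *
print(togo([.6281,-.0628,.088],[.9926,.122]))"
```

```text
time: 15.58
tool_pos: [0.6225, -0.056, 0.1812]
orientation: [0.049, 0.713, 0.051, -0.697]
wrist_force: [-1.1, 0.0, -1.5]
gripper_width: 0.0522
(array([ 0.56, -0.68, -9.32]), array([-0.23,  1.31, -1.06]))
```

```bash
python3 -m jog '[[60,[0.5,-0.8,-1],[0,1.3,-1]],[60,[0,0,-3],[0,0,0]],[60,[0,-0.2,-2],[0,0,0]],[60,[0,0,0],[0,0,0]]]' 8
python3 -c "
from h import *
print(togo([.6281,-.0628,.088],[.9926,.122]))"
```

```text
time: 15.92
tool_pos: [0.6272, -0.0556, 0.1219]
orientation: [0.047, 0.707, 0.051, -0.704]
wrist_force: [-0.0, -0.0, -1.6]
gripper_width: 0.0522
(array([ 0.09, -0.72, -3.39]), array([-0.27,  0.2 , -0.95]))
```

```bash
python3 -m jog '[[60,[0,-0.7,-1.5],[0,0.2,-0.9]],[60,[0,-0.2,-1.2],[0,0,0]],[40,[0,0,-0.4],[0,0,0]]]' 8
python3 -c "
from h import *
print(togo([.6281,-.0628,.088],[.9926,.122]),pose()[0]['gripper_width'])"
```

```text
time: 16.17
tool_pos: [0.6281, -0.0616, 0.0934]
orientation: [0.044, 0.707, 0.047, -0.704]
wrist_force: [0.3, 0.1, -1.1]
gripper_width: 0.0499
(array([ 0.  , -0.12, -0.54]), array([-0.25,  0.25, -0.35])) 0.04994721803474049
```

```bash
python3 -m jog '[[35,[-0.1,-0.1,-0.5],[0,0,0]],[35,[-0.1,0,-0.1],[0,0,0]],[35,[-0.1,0,-0.1],[0,0,0]]]' 8
python3 -c "
from h import *
print(togo([.6281,-.0628,.088],[.9926,.122]),pose()[0]['gripper_width'])"
```

```text
time: 16.42
tool_pos: [0.6256, -0.0618, 0.0878]
orientation: [0.045, 0.708, 0.047, -0.703]
wrist_force: [-0.7, 0.5, 0.4]
gripper_width: 0.0347
(array([ 0.25, -0.1 ,  0.02]), array([-0.24,  0.4 , -0.47])) 0.03466583385927842
```

```bash
python3 -m jog '[[10,[0.22,-0.1,0],[0,0.3,0]],[10,[0,0,0],[0,0,0]],[10,[0,0,0],[0,0,0]],[10,[0,0,0],[0,0,0]]]' 8
python3 -c "
from h import *
print(togo([.6281,-.0628,.088],[.9926,.122]),pose()[0]['gripper_width'])"
```

```text
time: 16.75
tool_pos: [0.6283, -0.0627, 0.0893]
orientation: [0.044, 0.707, 0.048, -0.704]
wrist_force: [0.2, 1.0, -2.1]
gripper_width: 0.0238
(array([-0.02, -0.01, -0.13]), array([-0.27,  0.2 , -0.47])) 0.023793489765960275
```

On target to within 0.2 mm. I'll release, clear the arm and check.

```bash
python3 -m jog '[[60,[0,0,0],[0,0,0]],[60,[0,0,0],[0,0,0]],[60,[0,0,3],[0,0,0]],[60,[0,0,4],[0,0,0]],[60,[0,0,4],[0,0,0]],[60,[-1,-4,2],[0,0,0]],[60,[-1,-4,0],[0,0,0]],[60,[-1,-4,0],[0,0,0]],[60,[-1,-4,0],[0,0,0]],[60,[-1,-4,0],[0,0,0]]]'
python3 -m jog '[[60,[0,-4,0],[0,0,0]],[60,[0,-4,0],[0,0,0]],[60,[0,0,0],[0,0,0]],[60,[0,0,0],[0,0,0]]]'
python3 - <<'E'
from h import *
f=grab('top','t12.png');s=grab('side','s12.png')
cv2.imwrite('pics/t12c.png',cv2.resize(f['image'][175:295,130:270],None,fx=5,fy=5,interpolation=cv2.INTER_CUBIC))
H=np.array([.6026,.1426])
x0,y0,x1,y1=253,186,273,212
g=cv2.resize(cv2.cvtColor(f['image'][y0:y1,x0:x1],cv2.COLOR_BGR2GRAY),None,fx=8,fy=8,interpolation=cv2.INTER_CUBIC)
for th in (50,65):
    cs,_=cv2.findContours((g<th).astype(np.uint8),cv2.RETR_EXTERNAL,cv2.CHAIN_APPROX_NONE)
    m=cv2.moments(max(cs,key=cv2.contourArea));uv=(m['m10']/m['m00']+.5)/8-.5+x0,(m['m01']/m['m00']+.5)/8-.5+y0
    p=onz(f,uv,.095);v=p[:2]-H;print(np.round(uv,2),np.linalg.norm(v).round(4),np.degrees(np.arctan2(v[1],v[0])).round(2))
E
```

```text
time: 17.58
tool_pos: [0.5802, -0.258, 0.2278]
orientation: [0.052, 0.709, 0.051, -0.701]
wrist_force: [0.8, 0.4, 0.0]
gripper_width: 0.0521
time: 17.92
tool_pos: [0.5764, -0.3499, 0.2304]
orientation: [0.05, 0.711, 0.047, -0.7]
wrist_force: [-0.4, -0.8, -0.2]
gripper_width: 0.0521
[261.91 198.29] 0.2041 -83.56
[261.91 198.23] 0.2041 -83.53
```

View pics/t12c.png

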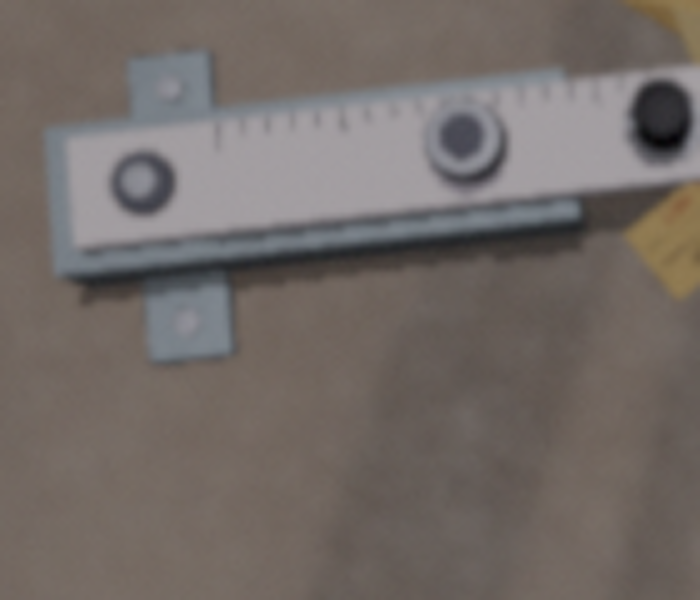

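View pics/s12.png

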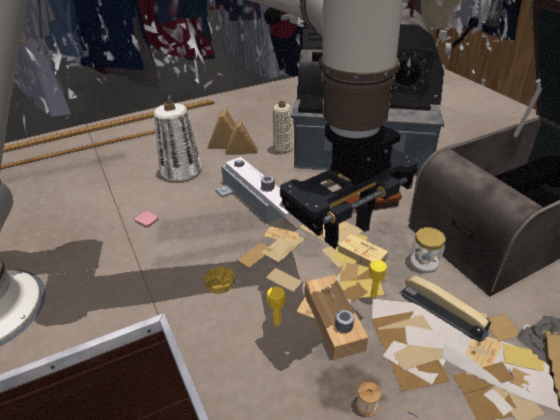

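The bar is back home: the knob reads −83.55° against −83.74° in the aligned view. The short screw is untouched in the block at (344,321). One last check, the head height from both views.

Run:
```python
from h import *
f=pickle.load(open('pics/t12.png.pkl','rb'));s=pickle.load(open('pics/s12.png.pkl','rb'))
cv2.imwrite('pics/s12c.png',cv2.resize(s['image'][160:210,240:300],None,fx=10,fy=10,interpolation=cv2.INTER_CUBIC))
for z in (.084,.09,.096): 
    p=onz(f,(462.5/5-.5+130,137.5/5-.5+175),z); print(z,p.round(4),((proj(s,p)[0]-[240,160]+.5)*10).round(0))
```

```text
0.084 [0.619  0.0163 0.084 ] [270. 207.]
0.09 [0.618  0.0156 0.09  ] [267. 188.]
0.096 [0.617  0.0149 0.096 ] [263. 169.]
```

View pics/s12c.png

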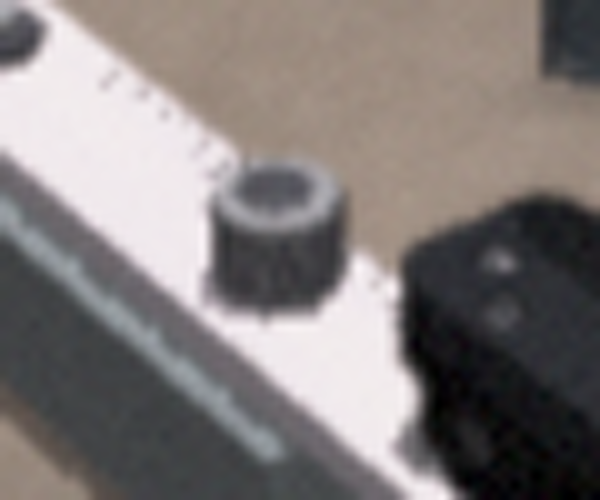

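The head's top is at crop (278,190), and 188 is predicted for z = 90 mm, so it is fully seated.

```bash
python3 -c "
from h import *
print(r.finish_job())"
```

```text
the job is handed in; nothing more can be done
None
```

I swung the gauge bar home, put the long steel thumbscrew down through both holes until its head sat on the bar, and handed the job in at about 18 s. The short thumbscrew stayed in the block.

- **Bar, before the screw went in:** the first swing stopped about 0.7° short, so I re-centred the knob. After that the two holes lined up to within about 0.3 mm in the top view.
- **Bar, after the screw went in:** seating and releasing the screw dragged the bar about 0.7° past home. I corrected it at the knob. The last top view put it about 0.2° from where it was aligned, roughly 0.4 mm at the hole.
- **Screw:** in the final two-view check the head's top was at about 90 mm, which is the height for a fully seated head. Its centre was about 1–2 mm from the hole's centre, within the play of the 20 mm hole.
- **Forces and clearance:** the highest wrist force I saw was 6.4 N, when the head met the bar. The arm was clear of everything at the end, and no check disagreed with the result.

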